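# Meter grinding balls from a dosing cup into a jar

### The job

Take the dosing cup by its handle, tip it over the open grinding jar on the balance until two or three of its nine balls have rolled into the jar (no more than three), then stand the cup upright on the round mat again, wholly on the mat, with the other balls still in it. Let no ball fall on the bench and leave the other things where they are.

Things in the scene. Friction and masses are not known exactly. Their poses are not given: they have to be found in the camera images.
- cup: dosing cup, bare aluminium, loose, 0.13 to 0.2 kg empty. Round, 64 mm outer diameter, 2.5 mm wall, 40 mm high, floor 6 mm thick, open at the top. An upright flat handle stands on its own +x side; it pours over the side away from the handle, its own -x. Origin on the axis at the underside, z up.
- cup_handle (a point): where to grip the cup's handle: on its middle plane, 38 mm from the cup's axis, 92 mm above the underside. The handle is 10 mm thick (along the cup's x), 30 mm wide (along its y), from 16 to 110 mm above the underside, so 70 mm stand clear above the rim, free on both faces; three dark rubber strips mark the grip
- cup_lip (a point): outer edge of the cup's rim on the pouring side, opposite the handle (32 mm from the axis, 40 mm above the underside)
- cup_inside (a point): point on the cup's axis, 26 mm above its underside (mid-height of the hollow)
- balance: white laboratory balance, fixed to the bench, 170 (along its x) x 150 mm, housing top 25 mm above the bench, dark blank window on its -x side; a steel jar stands over its middle. Origin in the middle at the underside, z up
- pan (a joint): how far the balance's sprung pan has sunk, with the jar fixed on it: 0 with the jar empty, 1.23 mm more for each ball of 50 g in it (in m)
- jar_rim (a point): centre of the mouth of the open steel grinding jar fixed on the balance's pan, 86 mm above the bench. The jar is round, outer diameter 112 mm at the rim, inner about 98 mm, 48 mm high, floor 6 mm thick
- jar_inside (a point): point on the jar's axis, 22 mm below its rim and 20 mm above its inner floor
- mat: round black rubber mat with a blue edge, 130 mm across, 3 mm thick, fixed to the bench; the cup starts standing on it. Origin on the axis at the underside.
- ball1_center (a point): centre of ball 1 of nine alike: white ceramic, 24 mm diameter, 50 g, heaped in the cup at the start in three layers, the top three standing out above the rim. Tilted gently, the heap holds to about 20 degrees; somewhere from there to 35 degrees one to three top balls, mostly two, roll over the lip, and the next follow only at a much larger tilt (about 50 to 60 degrees)
- ball2_center (a point): centre of ball 2 of nine alike: white ceramic, 24 mm diameter, 50 g, heaped in the cup at the start in three layers, the top three standing out above the rim
- ball3_center (a point): centre of ball 3 of nine alike: white ceramic, 24 mm diameter, 50 g, heaped in the cup at the start in three layers, the top three standing out above the rim
- ball4_center (a point): centre of ball 4 of nine alike: white ceramic, 24 mm diameter, 50 g, heaped in the cup at the start in three layers, the top three standing out above the rim
- ball5_center (a point): centre of ball 5 of nine alike: white ceramic, 24 mm diameter, 50 g, heaped in the cup at the start in three layers, the top three standing out above the rim
- ball6_center (a point): centre of ball 6 of nine alike: white ceramic, 24 mm diameter, 50 g, heaped in the cup at the start in three layers, the top three standing out above the rim
- ball7_center (a point): centre of ball 7 of nine alike: white ceramic, 24 mm diameter, 50 g, heaped in the cup at the start in three layers, the top three standing out above the rim
- ball8_center (a point): centre of ball 8 of nine alike: white ceramic, 24 mm diameter, 50 g, heaped in the cup at the start in three layers, the top three standing out above the rim
- ball9_center (a point): centre of ball 9 of nine alike: white ceramic, 24 mm diameter, 50 g, heaped in the cup at the start in three layers, the top three standing out above the rim
- amber_2: bystander: brown bottle with a black cap, 52 mm diameter, 114 mm high, loose; origin at the underside
- timer: bystander: white kitchen-style timer, 66 x 66 x 18 mm, loose; origin at the underside
- wash_bottle: bystander: wash bottle with a red cap and bent spout, 215 mm high, loose; origin at the underside

How it is judged:
On the way:
1. the cup is tipped by more than 17 degrees with its pouring lip over the jar (angle between cup's own z axis and vertical above 0.3 rad and horizontal distance between cup_lip and jar_rim below 0.06 m), for 0.2 s.
At the end, for the whole second after the job is handed in: the balance shows two or three balls (pan sunk 1.8 to 4.3 mm); every ball is in the jar (within 50 mm of jar_inside) or the cup (within 40 mm of cup_inside); the cup stands released, at rest and upright (0.1 rad) on the mat, its axis within 36 mm of the mat's, underside below 12 mm (value of joint pan between 0.0018 and 0.0043 m and (distance between ball1_center and jar_inside below 0.05 m or distance between ball1_center and cup_inside below 0.04 m) and (distance between ball2_center and jar_inside below 0.05 m or distance between ball2_center and cup_inside below 0.04 m) and (distance between ball3_center and jar_inside below 0.05 m or distance between ball3_center and cup_inside below 0.04 m) and (distance between ball4_center and jar_inside below 0.05 m or distance between ball4_center and cup_inside below 0.04 m) and (distance between ball5_center and jar_inside below 0.05 m or distance between ball5_center and cup_inside below 0.04 m) and (distance between ball6_center and jar_inside below 0.05 m or distance between ball6_center and cup_inside below 0.04 m) and (distance between ball7_center and jar_inside below 0.05 m or distance between ball7_center and cup_inside below 0.04 m) and (distance between ball8_center and jar_inside below 0.05 m or distance between ball8_center and cup_inside below 0.04 m) and (distance between ball9_center and jar_inside below 0.05 m or distance between ball9_center and cup_inside below 0.04 m) and horizontal distance between cup and mat below 0.036 m and height (world z) of cup below 0.012 m and angle between cup's own z axis and vertical below 0.1 rad and linear speed of cup below 0.03 m/s); the robot touches nothing.
It fails at once if a ball falls on the bench or the mat (its centre lower than 18 mm) (height (world z) of any of ball1_center, ball2_center, ball3_center, ball4_center, ball5_center, ball6_center, ball7_center, ball8_center, ball9_center below 0.018 m).
It fails at once if the amber bottle, the timer or the wash bottle is moved by more than 30 mm (distance of any of amber_2, timer, wash_bottle from where it was at the start of the episode above 0.03 m).
It also fails if it takes over 58 s, if anything falls off the work surface, if the arm or the gripper's body presses on something with over 40 N, if the wrist force passes 120 N, or if a joint passes its speed limit or range.

### The arm

A 7-joint arm with a two-finger parallel gripper is mounted at the origin on the work surface; the furniture and walls round the work are solid. World frame = base frame: x ahead of the robot, y to its left, z up, the work surface at z = 0. Lengths are in m, angles in rad, forces in N, time in s.
With the tool pointing down it reaches from about 0.4 to 0.875 m from the base axis. Payload 19.3 kg.
Tool frame: the origin (TCP) lies where the fingers leave the gripper's body, on its centre line; the fingertips stand 73 mm ahead of it and the grasp point (between the pads) lies 54 mm ahead of it; z points along the fingers, y is the direction in which the jaws open and shut (so a half turn about z gives the same grasp; the last joint's range is limited). The gripper opens to 85 mm and grips with 20 to 120 N. Pads are 22 mm wide; open, the fingers measure 114 mm over their backs; the gripper's body (76 mm by 85 mm) begins 54 mm behind the grasp point. The pads swing forward as they close: fully open they stand 13 mm farther back than shut.
Start: joints at [-0.07, 0.521, -0.036, 1.599, 0.021, 1.021, -0.113], TCP at [0.625, -0, 0.304] pointing down, gripper open.
Joint ranges: [-2.91, 2.91], [-0.3, 2.13], [-1.5, 1.42], [0.17, 2.43], [-1.26, 4.41], [0.16, 1.93], [-2.52, 2.52]. Speed limits (rad/s): [1.89, 1.89, 2.39, 2.39, 3.01, 3.01, 3.01].

### API

Orientations are given as a unit quaternion [w, x, y, z].
In Python, from workcell import manip gives the robot as it stands. The module is installed in compiled form; this text tells all that it offers.
- The arm moves only by the shell command python3 -m handwheel 'ROWS'. ROWS is JSON, a list of rows, each an object with "slide": the shift along the tool's x, y, z in mm, a list of three; "dr": the turn, a rotation vector about the tool's x, y, z in degrees, a list of three; "jaw": the finger opening in mm, from 0 to 85.4. In form: [{"slide": [dx, dy, dz], "dr": [ax, ay, az], "jaw": jaw}, ...]. A call has 1 to 12 rows; each row shifts and turns the commanded pose from where the row before left it, along the tool's axes as they then stand; what a row does not reach is not made up. A row lasts 1/8 s, in which the tool goes at most 62.5 mm and 10.7 degrees, less where a joint would pass 70% of its speed; a pose out of reach is approached as far as the arm can. A call is refused whole if a number of a shift passes 62.5 or a number of a turn 10.7, either way. A call with a gripper value outside its range is refused whole. The fingers move at their own pace and stop on an object; the grip force is fixed at half the most. Time passes only in rows, so rows that do not move let the fingers close. It gives the time, the measured TCP pose, the force and the opening at its end, in the units of the state.
- manip.get_state(): the state, without advancing time (a new reading comes with each control period).
- manip.grab_frame(name): name is "scene" or "side" or "wrist"; returns the picture (420x560x3 uint8, blue, green, red); there is no depth.
- manip.camera_params(name): a dict with "fx", "fy", "cx", "cy" (pixels), "R" (3x3) and "t" (3): a world point X has camera coordinates R X + t; the wrist camera has in their place "mount" (4x4, takes a point from camera to tool coordinates, whose origin is the TCP and whose axes are the flange's). Camera axes: x right, y down, z forward; pixel columns grow to the right and rows downward; lengths in m; the calibration is good to about 2 mm. A picture is of the moment at which its call begins: read the wrist's pose just before it. camera_params takes no time and is no camera call.
- manip.finish_job(): hands the job in, once; it reports no verdict.
The state is a dict: "time_s": time; "joint_positions": joint angles; "qd": joint speeds; "effort": joint torques, N m; "tool_pos": TCP position; "orientation": TCP orientation; "ft_force": force on the tool from outside, world axes, zero at the start; "wrist_torque": the same for the moment, N m; "grip_width": finger opening in m.
Only numpy, scipy, OpenCV 4.12 (cv2) and the standard library are available. Lean on these libraries where they do the work, as an engineer would, in place of code of your own. Each camera call takes 0.05 s, during which the arm holds its last target.

## Working session

There is one attempt and no reset: what is moved stays moved. The work goes in short steps, Python scripts to look and compute and a shell command to move; the robot and the scene stay as the last step left them, time stands still between calls to the robot, and variables do not carry over. Pictures are saved under pics/ and viewed, and the job is handed in when it is done.

```bash
mkdir -p pics; cat > h.py <<'E'
import numpy as np, cv2
from workcell import manip
from scipy.spatial.transform import Rotation as Ro
def cp(n): return manip.camera_params(n)
def ray(n,u,v):
    p=cp(n);R=np.array(p["R"]);t=np.array(p["t"])
    d=R.T@np.array([(u-p["cx"])/p["fx"],(v-p["cy"])/p["fy"],1]);return -R.T@t,d
def atz(n,u,v,z):
    o,d=ray(n,u,v);return o+d*(z-o[2])/d[2]
def proj(n,X):
    p=cp(n);c=np.array(p["R"])@np.array(X)+np.array(p["t"]);return np.array([p["fx"]*c[0]/c[2]+p["cx"],p["fy"]*c[1]/c[2]+p["cy"]])
def st():
    s=manip.get_state();w,x,y,z=s["orientation"];return s,np.array(s["tool_pos"]),Ro.from_quat([x,y,z,w])
E
python3 - <<'E'
from h import *
s,p,R=st();print(s["time_s"],p,R.as_matrix().round(3))
for n in("scene","side","wrist"):
    cv2.imwrite(f"pics/{n}0.png",manip.grab_frame(n)); 
print(cp("scene"),cp("side"),cp("wrist"))
E
```

```text
0.0 [ 6.24732120e-01 -1.73349824e-05  3.03300933e-01] [[ 0.     1.    -0.001]
 [ 1.    -0.    -0.   ]
 [-0.    -0.001 -1.   ]]
{'fx': 386.4289279820577, 'fy': 386.4289279820577, 'cx': 285.07933381412005, 'cy': 203.82911999138173, 'R': array([[ 0.8644584 , -0.50270109, -0.00181665],
       [-0.33695274, -0.57674369, -0.74419726],
       [ 0.37306103,  0.6439397 , -0.66795743]]), 't': array([-0.50063939,  0.26283243,  0.73779667])} {'fx': 531.9387416680858, 'fy': 531.9387416680858, 'cx': 274.42482512782726, 'cy': 208.80419071961273, 'R': array([[ 0.94484863, -0.32748237, -0.0040446 ],
       [-0.14299884, -0.40140553, -0.90466841],
       [ 0.29463943,  0.85535308, -0.42609707]]), 't': array([-0.57578518,  0.14195191,  1.07686133])} {'fx': 374.00985723527697, 'fy': 374.00985723527697, 'cx': 281.98328432248934, 'cy': 204.33506936480154, 'mount': array([[ 8.40142686e-04, -9.45622774e-01, -3.25264299e-01,
         8.44299690e-02],
       [ 9.99998041e-01,  1.37734890e-03, -1.42134087e-03,
         9.39998191e-04],
       [ 1.79205472e-03, -3.25262467e-01,  9.45622079e-01,
        -7.09158054e-02],
       [ 0.00000000e+00,  0.00000000e+00,  0.00000000e+00,
         1.00000000e+00]])}
```

View pics/scene0.png

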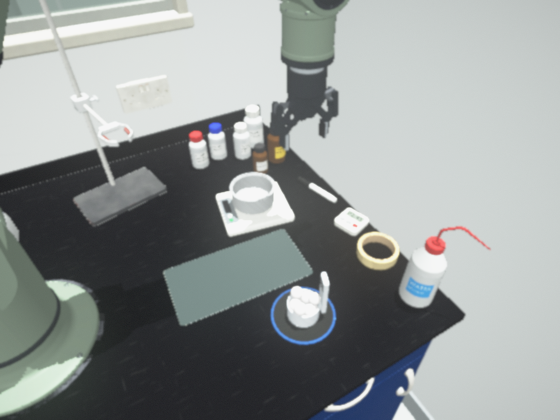

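View pics/side0.png

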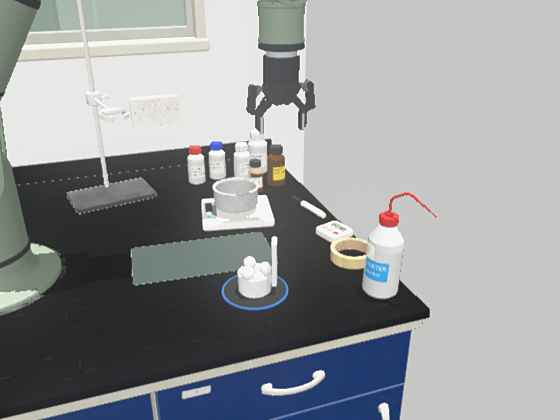

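View pics/wrist0.png

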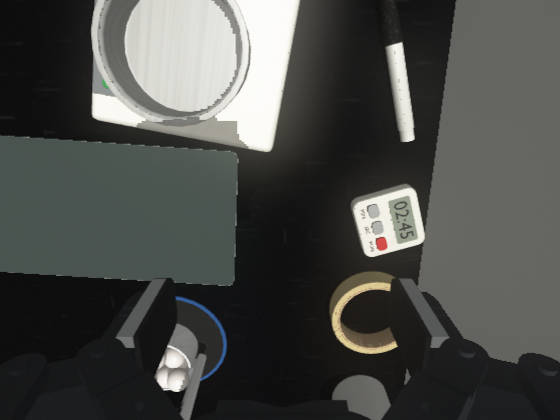

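The scene view shows the cup on its mat at about (304,308), with the handle at about (324,295) on the wash-bottle side. The jar is at about (253,192). I'll enlarge both for measuring.

```bash
python3 - <<'E'
from h import *
a=cv2.imread("pics/scene0.png");b=cv2.imread("pics/side0.png")
def crop(im,x,y,w,h,k): return cv2.resize(im[y:y+h,x:x+w],None,fx=k,fy=k,interpolation=cv2.INTER_CUBIC)
cv2.imwrite("pics/c1.png",np.hstack([crop(a,260,260,90,100,4.4),crop(b,215,225,90,100,4.4)]))
cv2.imwrite("pics/c2.png",np.hstack([crop(a,210,160,90,80,4.4),crop(b,195,165,90,80,4.4)]))
E
```

```text
(no output)
```

View pics/c1.png

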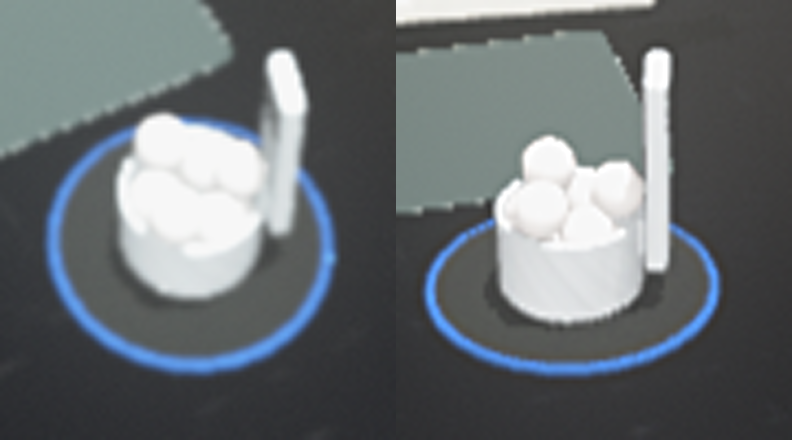

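View pics/c2.png

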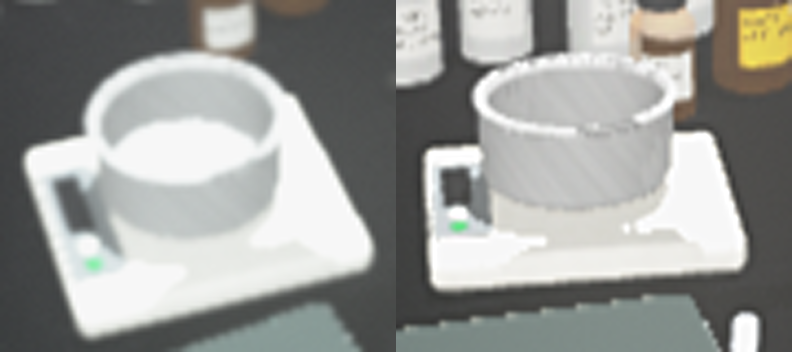

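```bash
python3 - <<'E'
from h import *
S=lambda x,y:("scene",260+x/4.4,260+y/4.4)
D=lambda x,y:("side",215+(x-396)/4.4,225+y/4.4)
print("mat",atz(*S(191,241),.003),atz(*D(573,289),.003))
print("handle top far",atz(*S(281,54),.113),"near",atz(*S(291,90),.113),"mid side",atz(*D(657,57),.113))
# cup base front centre etc
for nm,p in(("left base",S(122,240)),("right base",S(262,245)),("front",S(190,298))): print(nm,atz(*p,.003))
for nm,p in(("L",D(498,290)),("R",D(640,290)),("F",D(568,322))): print(nm,atz(*p,.003))
J=lambda x,y:("scene",210+x/4.4,160+y/4.4)
K=lambda x,y:("side",195+(x-396)/4.4,165+y/4.4)
print("jar",atz(*J(183,119),.086),atz(*K(574,96),.086))
w=[("bal corners",[J(27,152),J(80,336),J(372,262),J(292,95)])]
for q in w[0][1]: print(atz(*q,.022))
for n,u,v,z in(("scene",352,218,.018),("scene",434,244,.2),("scene",419,300,0),("side",388,217,.2)): print(atz(n,u,v,z))
E
```

```text
mat [ 0.49245612 -0.22232297  0.003     ] [ 0.49263594 -0.22343918  0.003     ]
handle top far [ 0.5334743  -0.22231676  0.113     ] near [ 0.52647563 -0.23982017  0.113     ] mid side [ 0.53140659 -0.22579697  0.113     ]
left base [ 0.46550229 -0.2060078   0.003     ]
right base [ 0.51929909 -0.24036673  0.003     ]
front [ 0.47676536 -0.24640628  0.003     ]
L [ 0.46130229 -0.21319274  0.003     ]
R [ 0.52017848 -0.23399545  0.003     ]
F [ 0.48315688 -0.24672221  0.003     ]
jar [0.54216112 0.09928106 0.086     ] [0.54420142 0.09821445 0.086     ]
[0.47852985 0.19042222 0.022     ]
[0.4442092 0.0347891 0.022    ]
[0.60877944 0.00445215 0.022     ]
[0.64316995 0.15780174 0.022     ]
[ 0.7373895  -0.05951719  0.018     ]
[ 0.68469821 -0.32015874  0.2       ]
[ 7.20214961e-01 -3.12522659e-01  1.11022302e-16]
[ 0.67849254 -0.37233483  0.2       ]
```

```bash
python3 -m handwheel '[{"slide":[-29,-12,6],"dr":[0,0,0],"jaw":85},{"slide":[-29,-12,6],"dr":[0,0,0],"jaw":85},{"slide":[-29,-12,6],"dr":[0,0,0],"jaw":85},{"slide":[-29,-12,6],"dr":[0,0,0],"jaw":85},{"slide":[-29,-12,6],"dr":[0,0,0],"jaw":70},{"slide":[-29,-12,6],"dr":[0,0,0],"jaw":60},{"slide":[-29,-12,6],"dr":[0,0,0],"jaw":50},{"slide":[-28,-12,6],"dr":[0,0,0],"jaw":50},{"slide":[0,0,0],"dr":[0,0,0],"jaw":50},{"slide":[0,0,0],"dr":[0,0,0],"jaw":50}]'
python3 - <<'E'
from h import *
s,p,R=st();print(s["time_s"],p,R.as_matrix().round(3),s["ft_force"],s["grip_width"])
im=manip.grab_frame("wrist");cv2.imwrite("pics/wrist1.png",im)
np.savez("w1.npz",p=p,R=R.as_matrix())
E
```

```text
time_s: 1.4
tool_pos: [0.5292, -0.2305, 0.2558]
orientation: [-0.0, 0.707, 0.707, 0.0]
ft_force: [-0.0, 0.4, -0.4]
grip_width: 0.0501
1.4 [ 0.52922346 -0.23051647  0.25584632] [[-0.  1.  0.]
 [ 1.  0.  0.]
 [ 0.  0. -1.]] [-0.04542095  0.36469322 -0.35189911] 0.050147124231037184
```

View pics/wrist1.png

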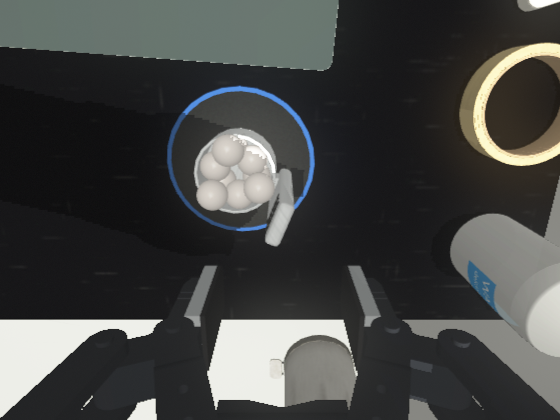

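The view shows the mat ring centred near (241,158), the cup at about (236,171), and the handle top running from about (287,205) to (273,243). I'll overlay a fitted model.

```bash
cat >> h.py <<'E'
def wproj(p,R,X):
    c=cp("wrist");M=np.array(c["mount"]);t=R.T@(np.asarray(X,float)-p)
    q=np.linalg.inv(M)@np.append(t,1);return np.array([c["fx"]*q[0]/q[2]+c["cx"],c["fy"]*q[1]/q[2]+c["cy"]])
def watz(p,R,u,v,z):
    c=cp("wrist");M=np.array(c["mount"]);d=R@M[:3,:3]@np.array([(u-c["cx"])/c["fx"],(v-c["cy"])/c["fy"],1]);o=R@M[:3,3]+p
    return o+d*(z-o[2])/d[2]
def model(cx,cy,yaw,z0=.003):
    c,s=np.cos(yaw),np.sin(yaw)
    W=lambda P:np.array([cx+c*P[0]-s*P[1],cy+s*P[0]+c*P[1],z0+P[2]])
    L=[]
    th=np.linspace(0,2*np.pi,60)
    for r,z in((.032,0),(.032,.04)): L.append([W((r*np.cos(a),r*np.sin(a),z)) for a in th])
    for z in(.016,.11): L.append([W((.038+sx*.005,sy*.015,z)) for sx,sy in((1,1),(1,-1),(-1,-1),(-1,1),(1,1))])
    return L
E
cat > ov.py <<'E'
from h import *
import sys
cx,cy,yaw=map(float,sys.argv[1:4]);yaw=np.radians(yaw)
d=np.load("w1.npz");L=model(cx,cy,yaw)
outs=[]
for n,f,(x,y,w,h) in(("wrist","pics/wrist1.png",(160,80,150,180)),("scene","pics/scene0.png",(260,265,80,96)),("side","pics/side0.png",(215,225,80,96))):
    k=480/h;im=cv2.resize(cv2.imread(f)[y:y+h,x:x+w],None,fx=k,fy=k,interpolation=cv2.INTER_CUBIC)
    for l in L:
        q=np.array([(wproj(d["p"],d["R"],X) if n=="wrist" else proj(n,X)) for X in l])
        q=((q+.5-[x,y])*k*16).astype(np.int32)
        cv2.polylines(im,[q],False,(0,0,255),1,cv2.LINE_AA,4)
    outs.append(im)
o=np.hstack(outs);o=cv2.resize(o,None,fx=800/o.shape[1],fy=800/o.shape[1]);cv2.imwrite(sys.argv[4],o)
E
python3 - <<'E'
from h import *
d=np.load("w1.npz");p,R=d["p"],d["R"]
print("mat",watz(p,R,241,158,.003));a=watz(p,R,287,172,.113)
for u,v in((287,205),(273,243),(291,206),(280,244),(267,239)):print(watz(p,R,u,v,.113))
E
python3 ov.py .492 -.225 -12 pics/o1.png
```

```text
mat [ 0.49364768 -0.21438506  0.003     ]
[ 0.53287595 -0.21997983  0.113     ]
[ 0.52424002 -0.24519087  0.113     ]
[ 0.53530064 -0.22061608  0.113     ]
[ 0.52862655 -0.24587007  0.113     ]
[ 0.52051213 -0.24246021  0.113     ]
```

View pics/o1.png

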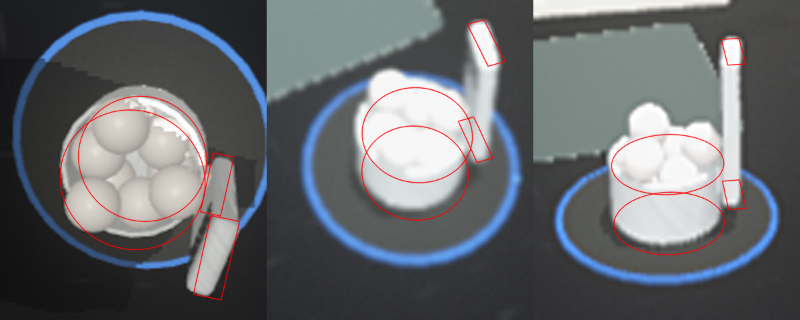

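```bash
python3 ov.py .490 -.220 -16 pics/o2.png;python3 ov.py .491 -.218 -20 pics/o3.png; python3 - <<'E'
import cv2,numpy as np
cv2.imwrite("pics/o4.png",np.vstack([cv2.imread("pics/o2.png")[:300],cv2.imread("pics/o3.png")[:300]]))
E
```

```text
(no output)
```

View pics/o4.png

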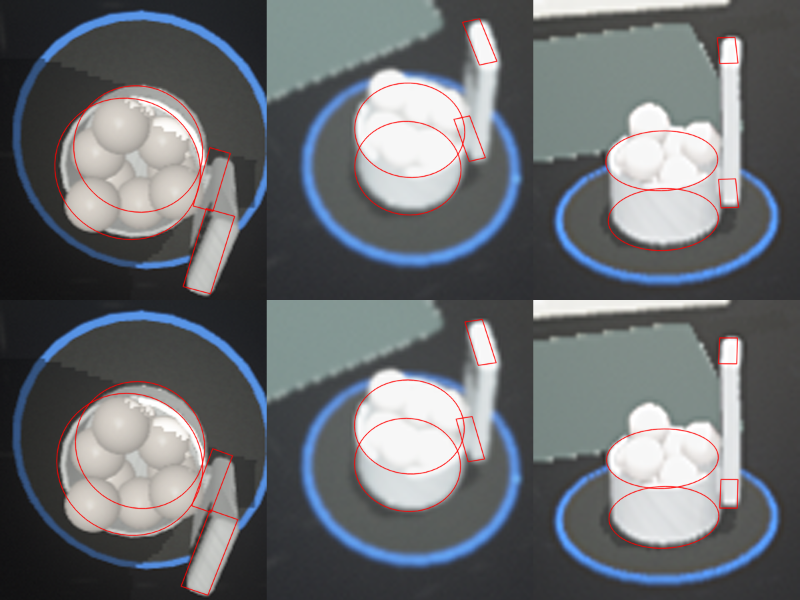

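```bash
python3 -m handwheel '[{"slide":[0,0,0],"dr":[0,0,9],"jaw":42},{"slide":[0,0,0],"dr":[0,0,9],"jaw":42},{"slide":[0,0,15],"dr":[0,0,0],"jaw":42},{"slide":[0,0,15],"dr":[0,0,0],"jaw":42},{"slide":[0,0,15],"dr":[0,0,0],"jaw":42},{"slide":[0,0,10],"dr":[0,0,0],"jaw":42},{"slide":[0,0,0],"dr":[0,0,0],"jaw":42}]'
python3 - <<'E'
from h import *
s,p,R=st();print(s["time_s"],p,R.as_matrix().round(3),s["ft_force"],s["grip_width"])
im=manip.grab_frame("wrist");cv2.imwrite("pics/wrist2.png",im);cv2.imwrite("pics/side2.png",manip.grab_frame("side"))
for z in(.15,.113):print(wproj(p,R.as_matrix(),[*(p[:2]),z]))
E
```

```text
time_s: 2.33
tool_pos: [0.5287, -0.231, 0.2]
orientation: [-0.001, 0.809, 0.588, -0.0]
ft_force: [-0.5, 0.6, 0.2]
grip_width: 0.0419
2.325 [ 0.52866896 -0.2309836   0.19998217] [[ 0.309  0.951 -0.001]
 [ 0.951 -0.309  0.   ]
 [-0.    -0.001 -1.   ]] [-0.51321282  0.56473847  0.16404111] 0.041886959833485275
[280.60472533 311.57755471]
[281.12577432 264.87895425]
```

View pics/wrist2.png

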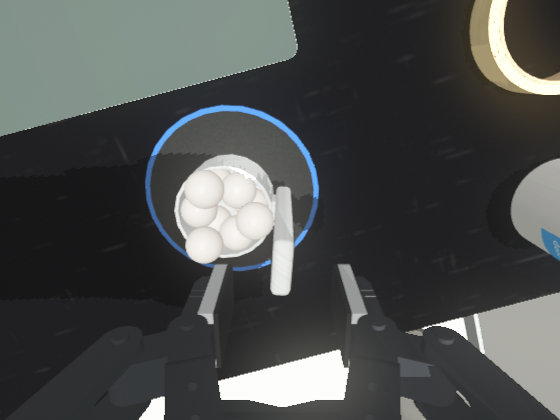

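View pics/side2.png

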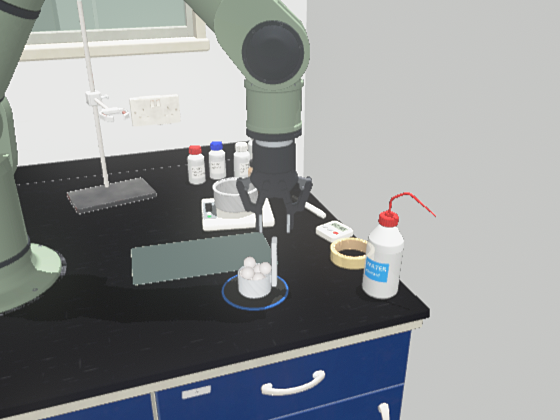

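The handle is centred between the jaws, with its top centre at about (282,266) against a predicted (281,265). I'll descend and close.

```bash
python3 -m handwheel '[{"slide":[0,0,15],"dr":[0,0,0],"jaw":42},{"slide":[0,0,15],"dr":[0,0,0],"jaw":42},{"slide":[0,0,10],"dr":[0,0,0],"jaw":42},{"slide":[0,0,10],"dr":[0,0,0],"jaw":42},{"slide":[0,0,0],"dr":[0,0,0],"jaw":36},{"slide":[0,0,0],"dr":[0,0,0],"jaw":30},{"slide":[0,0,0],"dr":[0,0,0],"jaw":24},{"slide":[0,0,0],"dr":[0,0,0],"jaw":18},{"slide":[0,0,0],"dr":[0,0,0],"jaw":13},{"slide":[0,0,0],"dr":[0,0,0],"jaw":10},{"slide":[0,0,0],"dr":[0,0,0],"jaw":4},{"slide":[0,0,0],"dr":[0,0,0],"jaw":0}]'
python3 - <<'E'
from h import *
cv2.imwrite("pics/wrist3.png",manip.grab_frame("wrist"));cv2.imwrite("pics/side3.png",manip.grab_frame("side"))
E
```

```text
time_s: 3.92
tool_pos: [0.5289, -0.2308, 0.1511]
orientation: [-0.0, 0.809, 0.588, -0.0]
ft_force: [-3.0, 1.8, 6.2]
grip_width: 0.0091
```

View pics/wrist3.png

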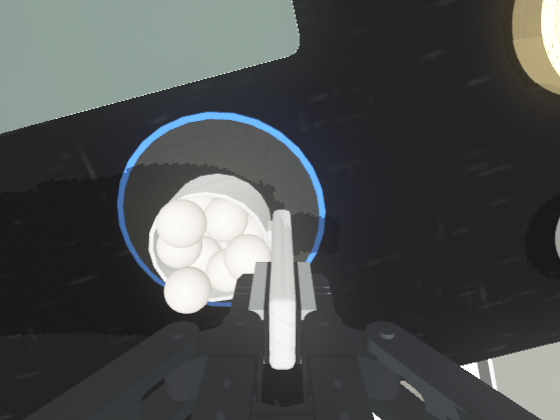

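View pics/side3.png

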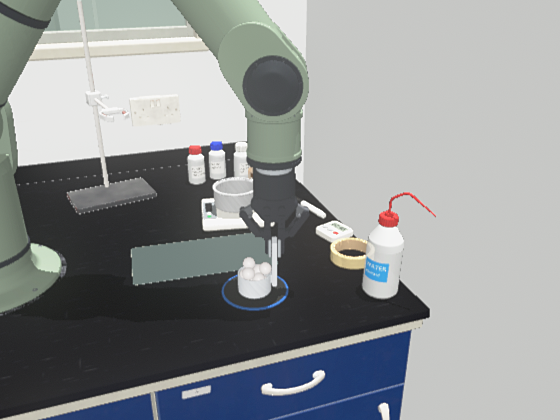

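The handle is held at a 9 mm opening and the heap is intact. I'll lift gently.

```bash
python3 -m handwheel '[{"slide":[0,0,-3],"dr":[0,0,0],"jaw":0},{"slide":[0,0,-6],"dr":[0,0,0],"jaw":0},{"slide":[0,0,-10],"dr":[0,0,0],"jaw":0},{"slide":[0,0,-13],"dr":[0,0,0],"jaw":0},{"slide":[0,0,-15],"dr":[0,0,0],"jaw":0},{"slide":[0,0,-15],"dr":[0,0,0],"jaw":0},{"slide":[0,0,-14],"dr":[0,0,0],"jaw":0},{"slide":[0,0,-11],"dr":[0,0,0],"jaw":0},{"slide":[0,0,-7],"dr":[0,0,0],"jaw":0},{"slide":[0,0,-3],"dr":[0,0,0],"jaw":0},{"slide":[0,0,0],"dr":[0,0,0],"jaw":0},{"slide":[0,0,0],"dr":[0,0,0],"jaw":0}]'
python3 - <<'E'
from h import *
s,p,R=st();print(s["ft_force"],s["wrist_torque"])
cv2.imwrite("pics/side4.png",manip.grab_frame("side"))
E
```

```text
time_s: 5.52
tool_pos: [0.5288, -0.231, 0.2475]
orientation: [-0.0, 0.809, 0.588, -0.0]
ft_force: [-0.1, 0.1, -6.5]
grip_width: 0.0094
[-0.13225388  0.08955034 -6.49195409] [-0.03042688 -0.18128539 -0.03042803]
```

View pics/side4.png

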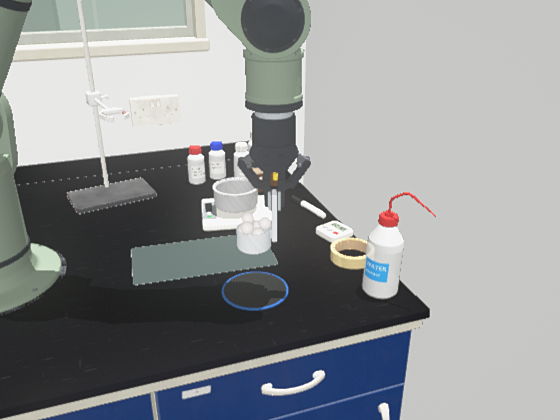

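The cup is lifted and level with every ball in it (6.5 N). I'll carry it toward the jar.

```bash
python3 -m handwheel '[{"slide":[4,0,-1],"dr":[0,0,0],"jaw":0},{"slide":[9,0,-1],"dr":[0,0,0],"jaw":0},{"slide":[14,0,-1],"dr":[0,0,0],"jaw":0},{"slide":[19,0,-1],"dr":[0,0,0],"jaw":0},{"slide":[23,0,-1],"dr":[0,0,0],"jaw":0},{"slide":[25,0,0],"dr":[0,0,0],"jaw":0},{"slide":[25,0,0],"dr":[0,0,0],"jaw":0},{"slide":[25,0,0],"dr":[0,0,0],"jaw":0},{"slide":[23,0,0],"dr":[0,0,0],"jaw":0},{"slide":[20,0,0],"dr":[0,0,0],"jaw":0},{"slide":[16,0,0],"dr":[0,0,0],"jaw":0},{"slide":[12,0,0],"dr":[0,0,0],"jaw":0}]'
python3 -m handwheel '[{"slide":[12,0,0],"dr":[0,0,0],"jaw":0},{"slide":[15,0,0],"dr":[0,0,0],"jaw":0},{"slide":[16,0,0],"dr":[0,0,0],"jaw":0},{"slide":[16,0,0],"dr":[0,0,0],"jaw":0},{"slide":[15,1,0],"dr":[0,0,0],"jaw":0},{"slide":[12,1,0],"dr":[0,0,0],"jaw":0},{"slide":[9,0,0],"dr":[0,0,0],"jaw":0},{"slide":[5,0,0],"dr":[0,0,0],"jaw":0},{"slide":[3,0,0],"dr":[0,0,0],"jaw":0},{"slide":[0,0,0],"dr":[0,0,0],"jaw":0},{"slide":[0,0,0],"dr":[0,0,0],"jaw":0}]'
python3 - <<'E'
from h import *
s,p,R=st();print(s["time_s"],s["ft_force"],s["wrist_torque"],s["joint_positions"])
for n in("side","scene","wrist"):cv2.imwrite(f"pics/{n}5.png",manip.grab_frame(n))
a=cv2.imread("pics/scene5.png")[90:270,150:350];b=cv2.imread("pics/side5.png")[90:270,150:350]
cv2.imwrite("pics/c5.png",cv2.resize(np.hstack([a,b]),None,fx=2,fy=2,interpolation=cv2.INTER_CUBIC))
E
```

```text
time_s: 7.08
tool_pos: [0.5956, -0.0256, 0.2528]
orientation: [-0.0, 0.809, 0.588, -0.0]
ft_force: [0.5, 0.2, -6.3]
grip_width: 0.0091
time_s: 8.45
tool_pos: [0.6291, 0.0704, 0.2529]
orientation: [0.0, 0.809, 0.588, -0.0]
ft_force: [0.2, 0.5, -7.3]
grip_width: 0.0094
8.45 [ 0.17967566  0.48443641 -7.3341581 ] [-0.03339608 -0.23051406 -0.0217769 ] [-0.23693974  0.58931404  0.04793616  1.62894284 -0.03317101  0.9242254
 -0.49181146]
```

View pics/c5.png

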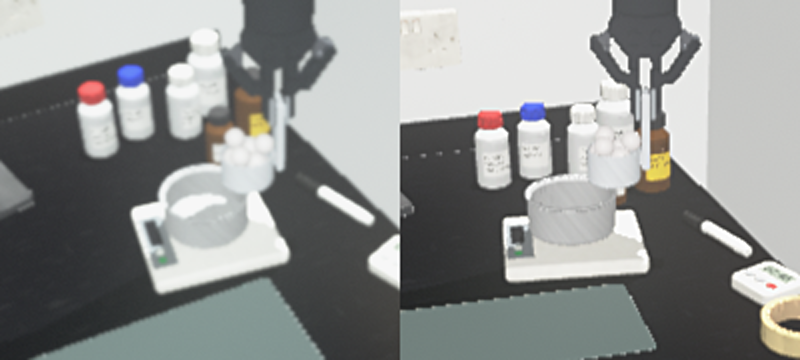

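View pics/wrist5.png

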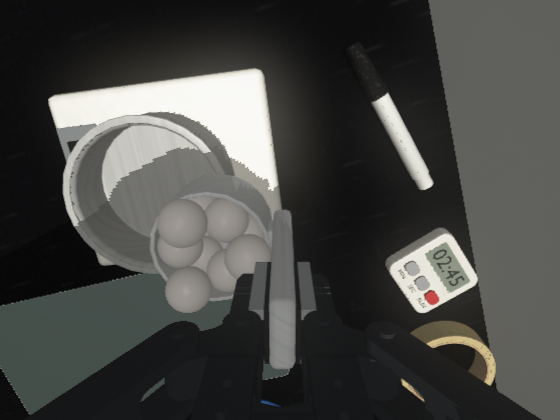

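In the wrist view the cup's lip is over the jar. The jar rim ellipse centre is near (155,195), so I'll check its position from there.

```bash
python3 - <<'E'
from h import *
s,p,R=st();M=R.as_matrix()
print("jar",watz(p,M,156,194,.086))
c,s_=.951,-.309
for X,l in(([.543,.099],"jar"),): 
  im=cv2.imread("pics/wrist5.png")
  for r in(.049,.056):
    q=np.array([wproj(p,M,[X[0]+r*np.cos(a),X[1]+r*np.sin(a),.086]) for a in np.linspace(0,6.3,60)]).astype(np.int32);cv2.polylines(im,[q],False,(0,0,255),1)
  lip=p-np.array([.07*c,.07*s_,0]);lip[2]=p[2]-.148+.04
  print("lip",lip); q=wproj(p,M,lip).astype(int);cv2.circle(im,tuple(int(v) for v in q),3,(255,0,0),-1)
  cv2.imwrite("pics/o5.png",im)
E
```

```text
jar [0.55270151 0.10576092 0.086     ]
lip [0.56256556 0.09212093 0.14491552]
```

View pics/o5.png

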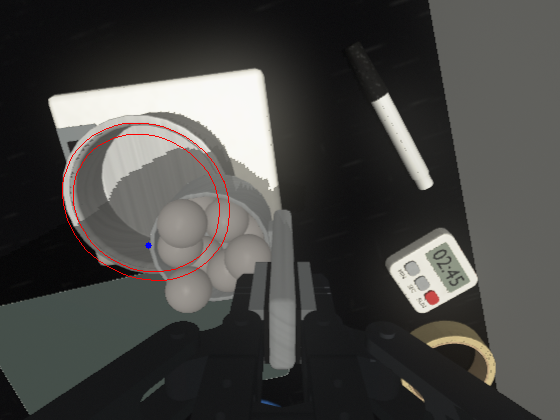

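```bash
python3 -m handwheel '[{"slide":[2,-2,0],"dr":[0,0,0],"jaw":0},{"slide":[3,-3,0],"dr":[0,0,0],"jaw":0},{"slide":[0,-1.9,-1.2],"dr":[-1,0,0],"jaw":0},{"slide":[0,-3.8,-2.4],"dr":[-2,0,0],"jaw":0},{"slide":[0,-3.8,-2.4],"dr":[-2,0,0],"jaw":0},{"slide":[0,-3.8,-2.4],"dr":[-2,0,0],"jaw":0},{"slide":[0,-3.8,-2.4],"dr":[-2,0,0],"jaw":0},{"slide":[0,-3.8,-2.4],"dr":[-2,0,0],"jaw":0},{"slide":[0,-3.8,-2.4],"dr":[-2,0,0],"jaw":0},{"slide":[0,-1.9,-1.2],"dr":[-1,0,0],"jaw":0},{"slide":[0,-1.9,-1.2],"dr":[-1,0,0],"jaw":0},{"slide":[0,0,0],"dr":[0,0,0],"jaw":0}]'
cat > look.py <<'E'
from h import *
import sys
k=sys.argv[1]
s,p,R=st();M=R.as_matrix();lip=p+M@np.array([0,-.07,.108]);tilt=np.degrees(np.arccos(-M[2,2]))
print("t",s["time_s"],"tilt",round(tilt,1),"lip",lip.round(4),"F",np.round(s["ft_force"],2),"T",np.round(s["wrist_torque"],3))
w=manip.grab_frame("wrist");a=manip.grab_frame("side")
a=cv2.resize(a[110:250,170:310],(420,420),interpolation=cv2.INTER_CUBIC)
cv2.imwrite(f"pics/k{k}.png",cv2.resize(np.hstack([w[:,:380],a]),(800,420)))
E
python3 look.py 6
```

```text
time_s: 10.1
tool_pos: [0.597, 0.0866, 0.2675]
orientation: [0.106, 0.802, 0.583, 0.077]
ft_force: [0.1, 0.3, -6.5]
grip_width: 0.0093
t 10.1 tilt 15.0 lip [0.5592 0.0989 0.145 ] F [ 0.13  0.32 -6.47] T [0.179 0.524 0.048]
```

View pics/k6.png

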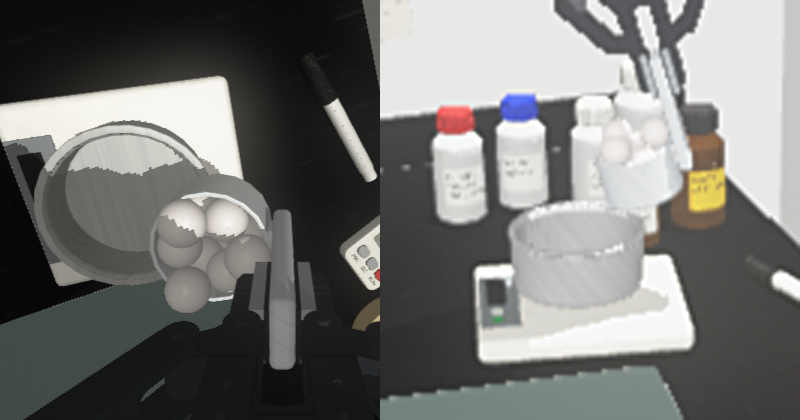

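```bash
python3 - <<'E'
from h import *
s,p,R=st();M=R.as_matrix()
w=manip.grab_frame("wrist")
for (x,y),c in(((.543,.099),(0,0,255)),((.546,.106),(0,255,0))):
  for r in(.049,.056):
    q=np.array([wproj(p,M,[x+r*np.cos(a),y+r*np.sin(a),.086]) for a in np.linspace(0,6.3,60)]).astype(np.int32);cv2.polylines(w,[q],False,c,1)
cv2.imwrite("pics/o6.png",cv2.resize(w[80:320,:320],None,fx=2.4,fy=2.4,interpolation=cv2.INTER_CUBIC))
b=manip.grab_frame("scene")
for (x,y),c in(((.543,.099),(0,0,255)),((.546,.106),(0,255,0))):
  for r in(.049,.056):
    q=np.array([proj("scene",[x+r*np.cos(a),y+r*np.sin(a),.086]) for a in np.linspace(0,6.3,60)]).astype(np.int32);cv2.polylines(b,[q],False,c,1)
cv2.imwrite("pics/o6b.png",cv2.resize(b[120:250,190:310],None,fx=4,fy=4,interpolation=cv2.INTER_CUBIC))
E
```

```text
(no output)
```

View pics/o6.png

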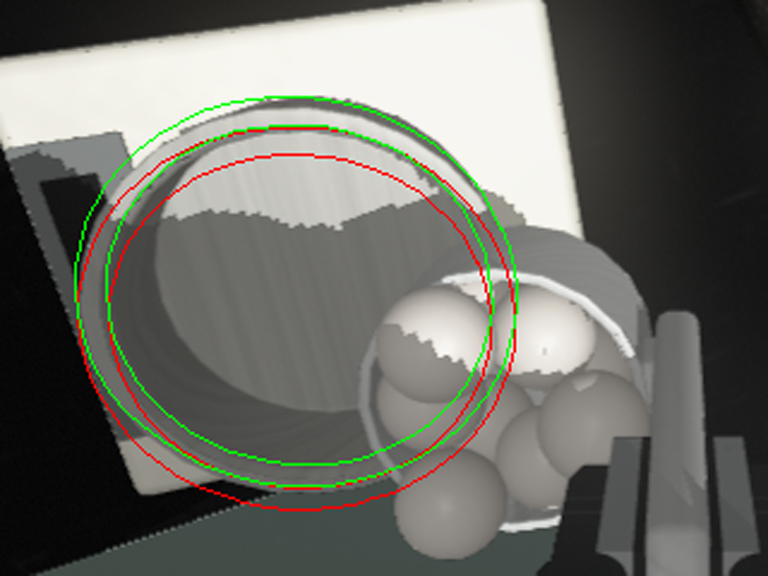

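View pics/o6b.png

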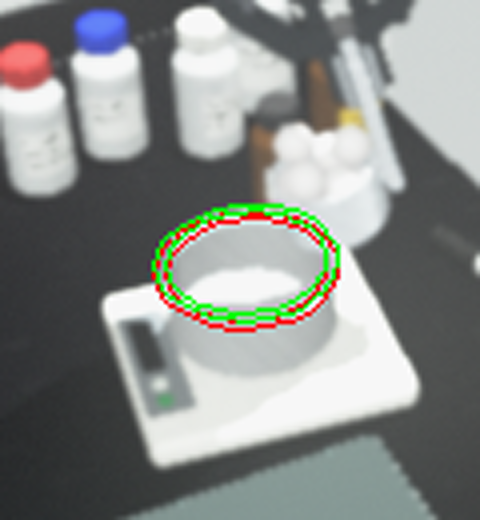

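The jar is at about (0.545,0.103), so the lip is 14 mm on the handle side of its centre and laterally centred. I'll lower a little, shift 5 mm and go on tilting slowly.

```bash
python3 -m handwheel '[{"slide":[1,-1,3],"dr":[0,0,0],"jaw":0},{"slide":[2,-1,4],"dr":[0,0,0],"jaw":0},{"slide":[2,-1,4],"dr":[0,0,0],"jaw":0},{"slide":[0,-1.9,-1.2],"dr":[-1,0,0],"jaw":0},{"slide":[0,-1.9,-1.2],"dr":[-1,0,0],"jaw":0},{"slide":[0,-1.9,-1.2],"dr":[-1,0,0],"jaw":0},{"slide":[0,-1.9,-1.2],"dr":[-1,0,0],"jaw":0},{"slide":[0,-1.9,-1.2],"dr":[-1,0,0],"jaw":0},{"slide":[0,-1.9,-1.2],"dr":[-1,0,0],"jaw":0},{"slide":[0,0,0],"dr":[0,0,0],"jaw":0}]'
python3 look.py 7
```

```text
time_s: 11.55
tool_pos: [0.586, 0.0956, 0.2595]
orientation: [0.148, 0.795, 0.578, 0.107]
ft_force: [-0.5, 0.9, -5.9]
grip_width: 0.0091
t 11.55 tilt 21.0 lip [0.5606 0.1038 0.1336] F [-0.54  0.85 -5.94] T [ 0.305  0.703 -0.011]
```

View pics/k7.png

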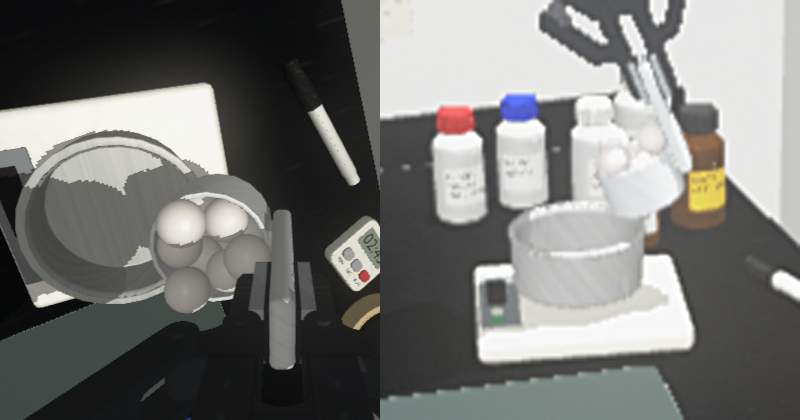

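Tilt is 21° and all the balls are still in (top balls at (181,222), (227,218), (187,290)). I'll continue in small steps.

```bash
python3 -m handwheel '[{"slide":[0,-1.9,-1.2],"dr":[-1,0,0],"jaw":0},{"slide":[0,-1.9,-1.2],"dr":[-1,0,0],"jaw":0},{"slide":[0,-1.9,-1.2],"dr":[-1,0,0],"jaw":0},{"slide":[0,0,0],"dr":[0,0,0],"jaw":0},{"slide":[0,0,0],"dr":[0,0,0],"jaw":0}]'
python3 look.py 8
```

```text
time_s: 12.28
tool_pos: [0.58, 0.0975, 0.2607]
orientation: [0.168, 0.791, 0.575, 0.122]
ft_force: [0.3, 0.8, -6.2]
grip_width: 0.0092
t 12.275 tilt 24.0 lip [0.5609 0.1037 0.1336] F [ 0.27  0.78 -6.23] T [0.265 0.87  0.028]
```

View pics/k8.png

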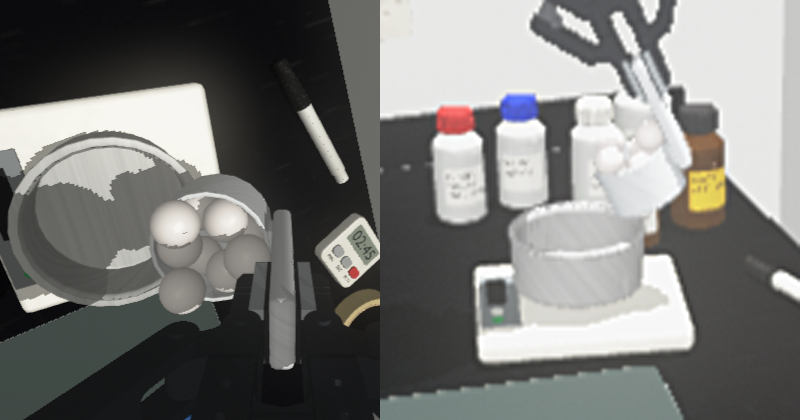

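```bash
python3 - <<'E'
from h import *
s,p,R=st();M=R.as_matrix()
for u,v in((182,290),(175,223),(226,218)):
  for z in(.15,.165):
    X=watz(p,M,u,v,z);d=X[:2]-[.545,.103];print(u,v,z,X.round(3),"along",round(d@[.951,-.309],4),"lat",round(d@[.309,.951],4))
E
```

```text
182 290 0.15 [0.567 0.08  0.15 ] along 0.0285 lat -0.0152
182 290 0.165 [0.568 0.089 0.165] along 0.0267 lat -0.0062
175 223 0.15 [0.579 0.115 0.15 ] along 0.0283 lat 0.0222
175 223 0.165 [0.579 0.121 0.165] along 0.0266 lat 0.028
226 218 0.15 [0.603 0.106 0.15 ] along 0.0538 lat 0.0209
226 218 0.165 [0.601 0.113 0.165] along 0.0498 lat 0.0268
```

```bash
python3 -m handwheel '[{"slide":[-3,-2,0],"dr":[0,0,0],"jaw":0},{"slide":[0,-1.9,-1.2],"dr":[-1,0,0],"jaw":0},{"slide":[0,-1.9,-1.2],"dr":[-1,0,0],"jaw":0},{"slide":[0,0,0],"dr":[0,0,0],"jaw":0},{"slide":[0,0,0],"dr":[0,0,0],"jaw":0}]'
python3 look.py 9
```

```text
time_s: 13.0
tool_pos: [0.573, 0.0967, 0.2605]
orientation: [0.182, 0.788, 0.573, 0.132]
ft_force: [0.4, 0.4, -6.4]
grip_width: 0.0093
t 13.0 tilt 26.0 lip [0.5582 0.1015 0.1328] F [ 0.36  0.42 -6.4 ] T [ 0.286  0.973 -0.009]
```

View pics/k9.png

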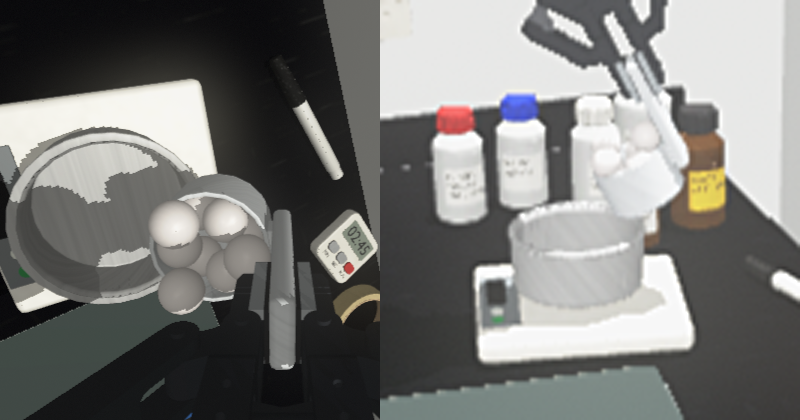

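Still nothing has rolled at 26°. Continuing.

```bash
python3 -m handwheel '[{"slide":[0,-1.9,-1.2],"dr":[-1,0,0],"jaw":0},{"slide":[0,-1.9,-1.2],"dr":[-1,0,0],"jaw":0},{"slide":[0,0,0],"dr":[0,0,0],"jaw":0},{"slide":[0,0,0],"dr":[0,0,0],"jaw":0},{"slide":[0,0,0],"dr":[0,0,0],"jaw":0}]'
python3 look.py 10
```

```text
time_s: 13.72
tool_pos: [0.5689, 0.0978, 0.261]
orientation: [0.196, 0.785, 0.57, 0.142]
ft_force: [0.2, 0.1, -5.8]
grip_width: 0.0091
t 13.725 tilt 28.0 lip [0.5583 0.1012 0.1328] F [ 0.16  0.14 -5.81] T [0.352 0.997 0.05 ]
```

View pics/k10.png

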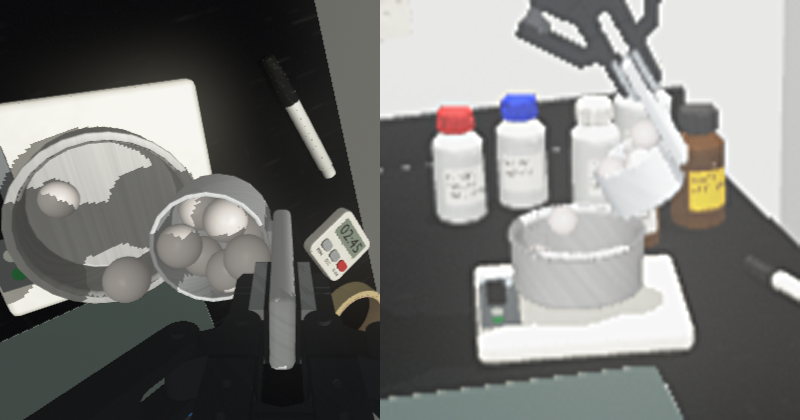

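Two balls have rolled out. One is in the jar at (58,198) and the other is dropping in at (127,279). I'll tilt back straight away.

```bash
python3 -m handwheel '[{"slide":[0,1.9,1.2],"dr":[1,0,0],"jaw":0},{"slide":[0,3.8,2.4],"dr":[2,0,0],"jaw":0},{"slide":[0,3.8,2.4],"dr":[2,0,0],"jaw":0},{"slide":[0,3.8,2.4],"dr":[2,0,0],"jaw":0},{"slide":[0,1.9,1.2],"dr":[1,0,0],"jaw":0},{"slide":[0,0,0],"dr":[0,0,0],"jaw":0}]'
python3 look.py 11
```

```text
time_s: 14.58
tool_pos: [0.586, 0.0918, 0.2586]
orientation: [0.14, 0.797, 0.578, 0.102]
ft_force: [-0.7, 0.4, -5.3]
grip_width: 0.0095
t 14.575 tilt 20.0 lip [0.5585 0.1007 0.1332] F [-0.7   0.4  -5.33] T [ 0.236  0.666 -0.006]
```

View pics/k11.png

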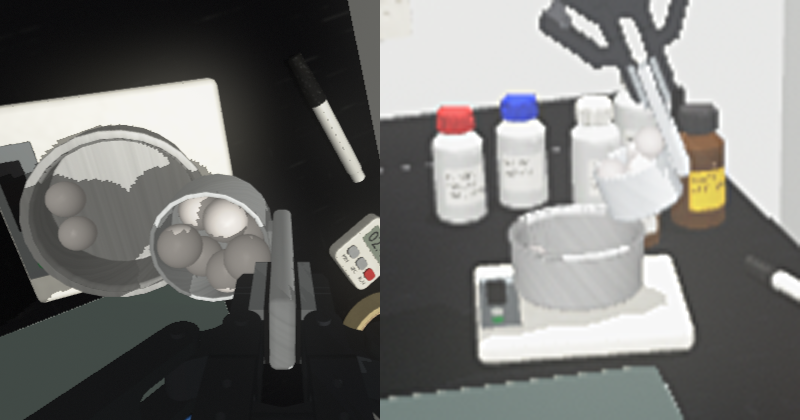

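Both balls rest in the jar at (65,199) and (77,235), and the rest are still in the cup. I'll raise and return upright.

```bash
python3 -m handwheel '[{"slide":[0,2,-5],"dr":[0,0,0],"jaw":0},{"slide":[0,2,-7],"dr":[0,0,0],"jaw":0},{"slide":[0,1.9,1.2],"dr":[1,0,0],"jaw":0},{"slide":[0,3.8,2.4],"dr":[2,0,0],"jaw":0},{"slide":[0,5.7,3.7],"dr":[3,0,0],"jaw":0},{"slide":[0,5.7,3.7],"dr":[3,0,0],"jaw":0},{"slide":[0,5.7,3.7],"dr":[3,0,0],"jaw":0},{"slide":[0,5.7,3.7],"dr":[3,0,0],"jaw":0},{"slide":[0,3.8,2.4],"dr":[2,0,0],"jaw":0},{"slide":[0,3.8,2.4],"dr":[2,0,0],"jaw":0},{"slide":[0,1.9,1.2],"dr":[1,0,0],"jaw":0},{"slide":[0,0,0],"dr":[0,0,0],"jaw":0}]'
python3 look.py 12; python3 - <<'E'
from h import *
s,p,R=st();print(p,R.as_matrix().round(4)); d=np.array([.5284,-.2296,p[2]])-p;print("to start in tool mm",R.as_matrix().T@d*1000)
E
```

```text
time_s: 16.18
tool_pos: [0.6254, 0.0792, 0.2547]
orientation: [-0.0, 0.809, 0.588, 0.0]
ft_force: [0.6, 0.2, -5.3]
grip_width: 0.0091
t 16.175 tilt 0.0 lip [0.5588 0.1009 0.1467] F [ 0.65  0.16 -5.27] T [-0.055 -0.096 -0.023]
[0.6251032  0.07957718 0.25487334] [[ 3.089e-01  9.511e-01  4.000e-04]
 [ 9.511e-01 -3.089e-01  0.000e+00]
 [ 2.000e-04  4.000e-04 -1.000e+00]]
to start in tool mm [-3.23928445e+02  3.52112731e+00 -5.42675996e-02]
```

View pics/k12.png

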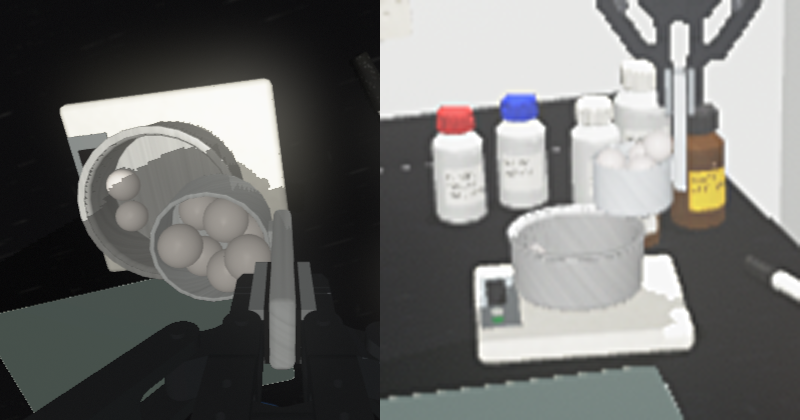

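The cup is level, 2 balls are in the jar, and the weight dropped about 1.1 N, which fits two balls. I'll carry it back to the mat.

```bash
python3 -m handwheel '[{"slide":[-4,0,0],"dr":[0,0,0],"jaw":0},{"slide":[-9,0,0],"dr":[0,0,0],"jaw":0},{"slide":[-14,0,0],"dr":[0,0,0],"jaw":0},{"slide":[-19,0,0],"dr":[0,0,0],"jaw":0},{"slide":[-23,0,0],"dr":[0,0,0],"jaw":0},{"slide":[-25,1,0],"dr":[0,0,0],"jaw":0},{"slide":[-25,1,0],"dr":[0,0,0],"jaw":0},{"slide":[-25,1,0],"dr":[0,0,0],"jaw":0},{"slide":[-25,1,0],"dr":[0,0,0],"jaw":0},{"slide":[-25,0,0],"dr":[0,0,0],"jaw":0},{"slide":[-25,0,0],"dr":[0,0,0],"jaw":0},{"slide":[-25,0,0],"dr":[0,0,0],"jaw":0}]'
python3 -m handwheel '[{"slide":[-23,0,0],"dr":[0,0,0],"jaw":0},{"slide":[-20,0,0],"dr":[0,0,0],"jaw":0},{"slide":[-16,0,0],"dr":[0,0,0],"jaw":0},{"slide":[-12,0,0],"dr":[0,0,0],"jaw":0},{"slide":[-7,0,0],"dr":[0,0,0],"jaw":0},{"slide":[-2,0,0],"dr":[0,0,0],"jaw":0},{"slide":[0,0,6],"dr":[0,0,0],"jaw":0},{"slide":[0,0,12],"dr":[0,0,0],"jaw":0},{"slide":[0,0,16],"dr":[0,0,0],"jaw":0},{"slide":[0,0,16],"dr":[0,0,0],"jaw":0},{"slide":[0,0,12],"dr":[0,0,0],"jaw":0},{"slide":[0,0,8],"dr":[0,0,0],"jaw":0}]'
python3 look.py 13; python3 - <<'E'
from h import *
s,p,R=st();print(p)
E
```

```text
time_s: 17.77
tool_pos: [0.5525, -0.1559, 0.255]
orientation: [0.0, 0.809, 0.587, -0.0]
ft_force: [1.2, 0.3, -5.4]
grip_width: 0.0089
time_s: 19.27
tool_pos: [0.5287, -0.2299, 0.1839]
orientation: [-0.0, 0.809, 0.588, -0.0]
ft_force: [0.1, 0.1, -6.1]
grip_width: 0.0094
t 19.275 tilt 0.0 lip [ 0.4621 -0.2082  0.0759] F [ 0.06  0.08 -6.12] T [-0.031 -0.194 -0.015]
[ 0.52856419 -0.22981728  0.18394401]
```

View pics/k13.png

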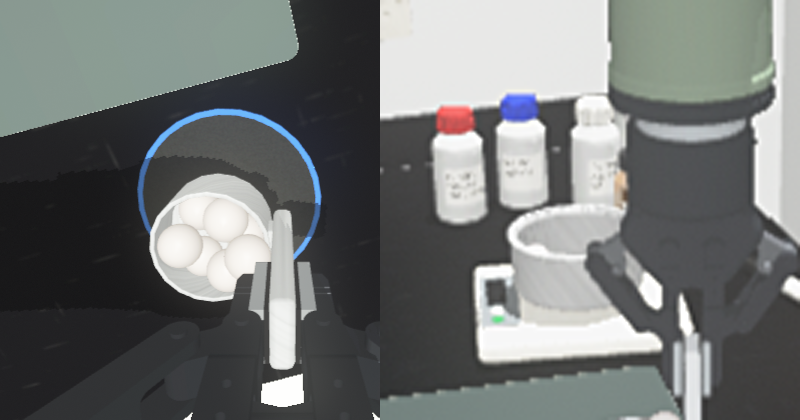

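The cup is above the mat, level. I'll lower the last 33 mm slowly.

```bash
python3 -m handwheel '[{"slide":[0,0,8],"dr":[0,0,0],"jaw":0},{"slide":[0,0,8],"dr":[0,0,0],"jaw":0},{"slide":[0,0,6],"dr":[0,0,0],"jaw":0},{"slide":[0,0,4],"dr":[0,0,0],"jaw":0},{"slide":[0,0,3],"dr":[0,0,0],"jaw":0},{"slide":[0,0,2],"dr":[0,0,0],"jaw":0},{"slide":[0,0,0],"dr":[0,0,0],"jaw":0}]'
python3 -m handwheel '[{"slide":[0,0,1],"dr":[0,0,0],"jaw":0},{"slide":[0,0,1],"dr":[0,0,0],"jaw":0},{"slide":[0,0,0],"dr":[0,0,0],"jaw":0}]'
```

```text
time_s: 20.25
tool_pos: [0.5288, -0.2299, 0.1538]
orientation: [-0.0, 0.809, 0.588, -0.0]
ft_force: [-0.1, 0.4, -5.1]
grip_width: 0.0092
time_s: 20.62
tool_pos: [0.5288, -0.2299, 0.1518]
orientation: [-0.0, 0.809, 0.588, -0.0]
ft_force: [-0.1, -0.4, -6.3]
grip_width: 0.0094
```

```bash
python3 -m handwheel '[{"slide":[0,0,1],"dr":[0,0,0],"jaw":0},{"slide":[0,0,0],"dr":[0,0,0],"jaw":0}]'; python3 -m handwheel '[{"slide":[0,0,1],"dr":[0,0,0],"jaw":0},{"slide":[0,0,0],"dr":[0,0,0],"jaw":0}]'
```

```text
time_s: 20.88
tool_pos: [0.5291, -0.2299, 0.1512]
orientation: [0.0, 0.809, 0.588, 0.0]
ft_force: [0.4, 1.2, 1.7]
grip_width: 0.0091
time_s: 21.12
tool_pos: [0.5294, -0.23, 0.151]
orientation: [0.001, 0.809, 0.588, 0.001]
ft_force: [-1.9, 2.8, 19.3]
grip_width: 0.0091
```

The cup is in contact with the mat. I'll back off slightly and open gently.

```bash
python3 -m handwheel '[{"slide":[0,0,-1],"dr":[0,0,0],"jaw":0},{"slide":[0,0,0],"dr":[0,0,0],"jaw":8},{"slide":[0,0,0],"dr":[0,0,0],"jaw":11},{"slide":[0,0,0],"dr":[0,0,0],"jaw":14},{"slide":[0,0,0],"dr":[0,0,0],"jaw":20},{"slide":[0,0,0],"dr":[0,0,0],"jaw":28},{"slide":[0,0,0],"dr":[0,0,0],"jaw":36},{"slide":[0,0,0],"dr":[0,0,0],"jaw":36}]'
python3 look.py 14
```

```text
time_s: 22.12
tool_pos: [0.5288, -0.2299, 0.1508]
orientation: [-0.0, 0.809, 0.588, -0.0]
ft_force: [0.3, 0.0, 0.3]
grip_width: 0.0357
t 22.125 tilt 0.0 lip [ 0.4623 -0.2083  0.0428] F [0.3  0.01 0.32] T [ 0.033  0.041 -0.012]
```

View pics/k14.png

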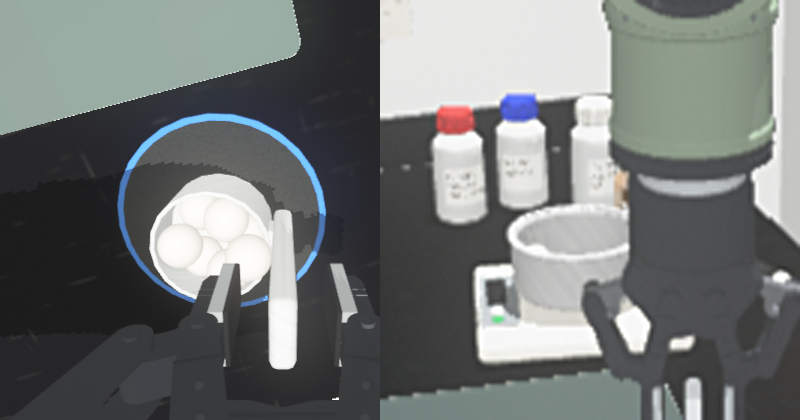

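The cup is released and standing upright, with the fingers free on both sides of the handle. I'll retreat upward and check.

```bash
python3 -m handwheel '[{"slide":[0,0,-6],"dr":[0,0,0],"jaw":36},{"slide":[0,0,-12],"dr":[0,0,0],"jaw":36},{"slide":[0,0,-20],"dr":[0,0,0],"jaw":36},{"slide":[0,0,-25],"dr":[0,0,0],"jaw":36},{"slide":[0,0,-25],"dr":[0,0,0],"jaw":36},{"slide":[0,0,-25],"dr":[0,0,0],"jaw":36},{"slide":[0,0,-15],"dr":[0,0,0],"jaw":36},{"slide":[0,0,0],"dr":[0,0,0],"jaw":36},{"slide":[0,0,0],"dr":[0,0,0],"jaw":36}]'
python3 - <<'E'
from h import *
w=manip.grab_frame("wrist");a=manip.grab_frame("side");b=manip.grab_frame("scene")
r=lambda im:cv2.resize(im,(400,300))
cv2.imwrite("pics/f1.png",np.vstack([np.hstack([r(w),r(a)]),np.hstack([r(b),cv2.resize(b[150:330,190:350],(400,300),interpolation=cv2.INTER_CUBIC)])]))
E
```

```text
time_s: 23.35
tool_pos: [0.5285, -0.2298, 0.2781]
orientation: [-0.0, 0.809, 0.588, -0.0]
ft_force: [-0.0, 0.4, -0.9]
grip_width: 0.036
```

View pics/f1.png

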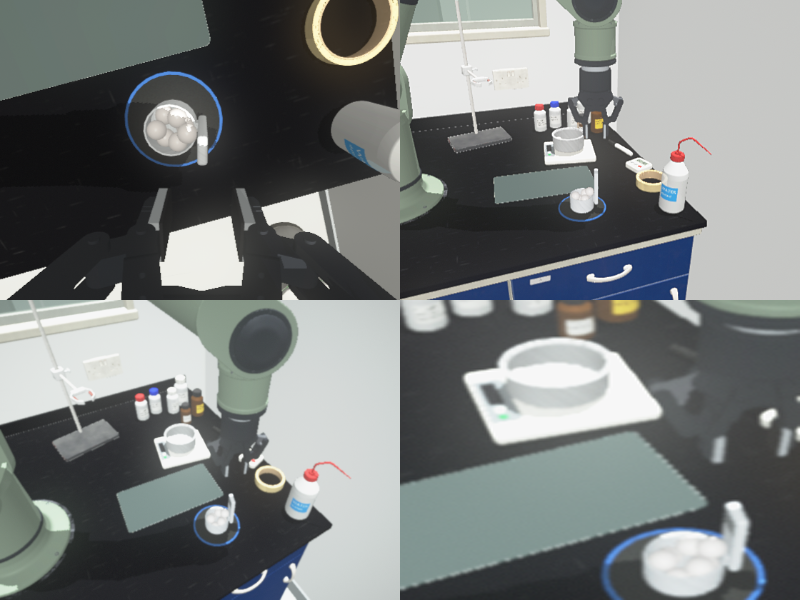

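The cup stands upright in the middle of the mat with its balls inside. The robot is clear and nothing is on the bench, so I'm handing in.

```bash
python3 -c "
from workcell import manip
print(manip.finish_job())"
```

```text
the job is handed in; nothing more can be done
None
```

I poured two balls from the cup into the jar, stood the cup back upright on the mat and handed the job in at about 23.5 s of the 58 s allowed. No verdict was reported. The two balls rolled out at about 28° tilt, with the lip roughly 14 mm from the jar's centre.

**Balls:**
- The wrist picture after the pour showed exactly two balls in the jar.
- The weight on the gripper went from about 6.4 N to 5.3 N, which fits two balls. It is a noisy reading: later ones with the same load ran from 5.1 to 6.3 N.
- I could not see the balls left in the cup well enough to count all seven. None was seen on the bench or the mat.
- I did not measure how far the pan had sunk.

**Cup:** the last pictures show it released, upright and near the middle of the mat. The gripper is about 9 cm above the handle and touching nothing. The hardest press while setting the cup down was about 19 N.

**Other things:** the timer, wash bottle and amber bottles looked undisturbed, but I did not measure their positions again.

**Disagreement:** the wrist camera put the jar and the mat 5 to 8 mm further to the robot's left than the fixed cameras did. I used values in between, and both the grasp and the pour worked.

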